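# Align the quarter-turn fastener and hold the access panel shut

### The arm

A 7-joint arm with a two-finger parallel gripper is mounted at the origin on a cart in front of the work surface, level with it; the furniture and walls round the work are solid. World frame = base frame: x ahead of the robot, y to its left, z up, the work surface at z = 0. Lengths are in mm, angles in rad, forces in N, time in s.
With the tool pointing down it reaches from about 400 to 875 mm from the base axis. Payload 4.4 kg.
Tool frame: the origin (TCP) lies between the finger pads; the fingertips stand 22 mm ahead of it and the grasp point (between the pads) lies 3 mm ahead of it; z points along the fingers, y is the line along which they close (so a half turn about z gives the same grasp; the last joint's range is limited). The gripper opens to 85 mm and grips with 20 to 120 N. Pads are 22 mm wide; open, the fingers measure 114 mm over their backs; the gripper's body (76 mm by 85 mm) begins 54 mm behind the grasp point. The pads swing forward as they close: fully open they stand 13 mm farther back than shut.
Start: joints at [1.22, 0.628, 0.038, 1.517, -0.027, 0.996, -0.02], TCP at [182.654, -623.823, 253.313] pointing down, gripper open.
Joint ranges: [-3.06, 3.06], [-0.37, 2.12], [-1.25, 1.32], [0.18, 2.47], [-1.1, 4.24], [0.23, 1.98], [-2.94, 2.94]. Speed limits (rad/s): [2.57, 2.57, 3.14, 3.14, 3.14, 3.14, 3.14].

### API

Orientations are given as [roll, pitch, yaw] about the fixed x, y, z axes, in that order (R = Rz(yaw) Ry(pitch) Rx(roll)).
In Python, from cell import ctrl gives the robot as it stands.
- The arm moves only by the tool step_arm, never from a script. Its argument "plan" is a list of rows, each an object of numbers: "dx", "dy", "dz": the shift along the tool's x, y, z scaled (see below); "ax", "ay", "az": the turn, a rotation vector about the tool's x, y, z scaled (see below); "gripper": the opening, from 0 (shut) to 1 (fully open). A call has 1 to 20 rows; each row shifts and turns the commanded pose from where the row before left it, along the tool's axes as they then stand; what a row does not reach is not made up. The controller multiplies each number of a shift by 0.3 m and each number of a turn by 90 degrees. A row lasts 1/8 s, in which the tool goes at most 62.5 mm and 10.7 degrees, less where a joint would pass 70% of its speed; a pose out of reach is approached as far as the arm can. A call with a number of a shift or a turn outside -1 to 1 is refused whole. A call with a gripper value outside its range is refused whole. The fingers move at their own pace and stop on an object; the grip force is fixed at half the most. Time passes only in rows, so rows that do not move let the fingers close. It gives the time, the measured TCP pose, the force, the opening and the grip force at its end, in the units of the state.
- ctrl.read_state(): the state, without advancing time (a new reading comes with each control period).
- ctrl.get_image(name): name is "scene" or "top"; returns a dict with "color" (480x640x3 uint8, red, green, blue), "range_z" (480x640 float32, mm along the optical axis (not along the pixel's ray), 0 where there is no reading), "fx", "fy", "cx", "cy" (pixels), "T" (4x4, takes a point from camera to world coordinates). Camera axes: x right, y down, z forward; pixel columns grow to the right and rows downward; lengths in mm; the calibration is good to about 2 mm. A picture is of the moment at which its call begins.
- ctrl.finish_job(): hands the job in; it is judged then, once.
The state is a dict: "clock": time; "qpos": joint angles; "qd": joint speeds; "tau": joint torques, N m; "eef_pos": TCP position; "tool_rot": TCP orientation; "force": force on the tool from outside, world axes, zero at the start; "torque": the same for the moment, N m; "width": finger opening in mm; "gripper_force": force on a finger pad.
Only numpy, scipy, OpenCV 4.12 (cv2) and the standard library are available. Lean on these libraries where they do the work, as an engineer would, in place of code of your own. Each camera call takes 0.05 s, during which the arm holds its last target. There are 200 camera calls.

### The job

Take the orange-handled flat key out of its grey holder and slide its blade edgewise into the slot of the quarter-turn fastener on the instrument's access panel. With the key, turn the fastener clockwise until its slot lines up with the two red marks on the panel, then push down with the key so the sprung panel goes fully home against its frame. Finish while still gripping the key and holding the panel pressed down; leave the petri dish, beaker and rubber stopper where they are.

Things in the scene. Friction and masses are not known exactly. Their poses are not given: they have to be found in the camera images.
- key: Loose flat key, 60 g, standing in the holder. Orange handle 44 (x) x 14 (y) mm, 14 to 54 mm above the origin; steel blade 24 (x) x 4 (y) mm below it, its lowest 4 mm 2.5 thick. Origin: centre of the blade's lower edge, z up; half a turn looks the same. Lift straight up over 16 mm. Grip across the 14 mm, fingertips about 5 mm above the handle's underside so that they clear the fastener.
- holder: Fixed grey block 56 x 44 x 30 mm with an upright slot (28 x 7 mm, 18 mm deep, long way along its x) in its top. Origin at the centre of its underside.
- housing: Fixed white instrument housing, 120 (x) by 130 (y) mm, frame rim at 55 mm. Origin: centre of its underside. On it the aluminium access panel 116 x 126 x 5 mm, its top at 68 mm when up; four screw heads 11 mm wide at its corners reach 72.5 mm. The fastener is in the panel's middle; two red marks either side of it lie along the housing's y axis.
- slot (a point): Centre of the floor of the slot in the fastener's head, 71 mm above the bench when the panel is up. Dark round head 40 mm wide with a white slot floor, its top 9 mm above this point. Slot 7 mm wide, 9 mm deep, right across the head, open at both ends; this frame's x points along it, z up. It moves with the fastener. A blade on the slot floor leaves the handle's underside 5 mm above the head.
- fastener (a joint): Angle of the fastener in rad: 0 when its slot lies along the red marks, positive counterclockwise seen from above. Starts between 0.75 and 1.4: turn it clockwise to 0. It does not stop there by itself (range -0.5 to 1.6) and stays where it is left (friction 0.05 N m). The key has about 0.12 rad of play in the slot.
- panel (a joint): How far the panel is pressed down, m: 0 up (sprung), 0.008 fully home on the frame. The springs push back with about 4 N at first, 9 N fully home. With the fastener more than about 0.17 rad off the marks its cross bar strikes the receptacle below and the panel stops after about 2 mm; lined up, it goes all the way.
- petri: Bystander: loose clear lidded petri dish, 66 mm wide, 15 mm high, origin at the centre of its underside. Leave it alone.
- beaker: Bystander: loose small glass beaker, 40 x 44 x 60 mm, origin at the centre of its underside. Leave it alone.
- stopper: Bystander: loose red-brown rubber stopper, 27 mm wide, 26 mm high, origin at the centre of its underside. Leave it alone.
Things that resemble listed ones, but are neither listed nor needed, are in the scene too. Several things have the shape of the key; the one meant has the colours described above.

How it is judged:
By the outcome, as a careful person would: the job done as asked, in the order asked, and still so for the second after the job is handed in, while the arm keeps its last pose, push and grip.
It also fails if it takes over 40 s, if anything falls off the work surface, if the arm or the gripper's body presses on something with over 40 N, if the wrist force passes 120 N, or if a joint passes its speed limit or range.

## Working session

There is one attempt and no reset: what is moved stays moved. The work goes in short steps, Python scripts to look and compute and a tool call to move; the robot and the scene stay as the last step left them, time stands still between calls to the robot, and variables do not carry over. Pictures are saved under pics/ and viewed, at most 10 in all, crops included, and the job is handed in when it is done.

Besides the shell and the picture viewer there is one more tool, called after "Call:" by a JSON object that holds its "api" and its "payload", one argument or row to a line. step_arm: Moves the arm, as the interface text tells. Shifts and turns lie within -1 to 1; 1 stands for 0.3 m of shift or 90 degrees of turn. Its arguments: {"type":"object","properties":{"plan":{"type":"array"}},"required":["plan"]}

```bash
mkdir -p pics; ls
cat > h.py <<'E'
import numpy as np, cv2
from cell import ctrl
def grab(n):
    d=ctrl.get_image(n); np.savez(''+n+'.npz',**d); return d
def save(d,f): cv2.imwrite('pics/'+f,cv2.cvtColor(d['color'],cv2.COLOR_RGB2BGR))
def ray(d,u,v,z):
    T=np.array(d['T']); r=T[:3,:3]@np.array([(u-d['cx'])/d['fx'],(v-d['cy'])/d['fy'],1]); o=T[:3,3]
    return o+r*(z-o[2])/r[2]
E
python3 - <<'E'
from h import *
for n in('scene','top'):
    d=grab(n); save(d,n+'1.png'); print(n,d['fx'],np.round(d['T'],3).tolist())
print(ctrl.read_state())
E
```

```text
pics
scene 471.8539874305341 [[0.619, -0.383, 0.686, -301.55], [-0.785, -0.311, 0.535, -624.705], [0.008, -0.87, -0.493, 648.71], [0.0, 0.0, 0.0, 1.0]]
top 590.1168286645764 [[0.021, -0.975, 0.22, 213.036], [-1.0, -0.021, 0.001, -15.933], [0.003, -0.22, -0.976, 1343.751], [0.0, 0.0, 0.0, 1.0]]
{'clock': 0.1, 'qpos': array([ 1.22020832,  0.62927048,  0.03844991,  1.51826321, -0.02699915,
        0.99632614, -0.0199804 ]), 'qd': array([-1.11729356e-03, -7.63067863e-04, -1.91021561e-04, -2.94292238e-03,
        3.52699328e-04, -2.02781269e-03, -1.90623227e-05]), 'tau': array([ 3.17665421e-03, -5.64524996e+01,  1.23130683e+00, -1.93968379e+01,
        1.15042424e-02,  5.50220691e-03, -1.30211106e-05]), 'eef_pos': array([ 182.49766494, -623.30228181,  252.47173555]), 'tool_rot': array([-3.13984371e+00,  2.24449358e-05,  2.84804030e-01]), 'force': array([-0.72921544,  0.46624052,  0.23645962]), 'torque': array([-0.02330383,  0.02086139,  0.00928933]), 'gripper_force': 0.0, 'width': 85.89892892739661}
```

View pics/scene1.png

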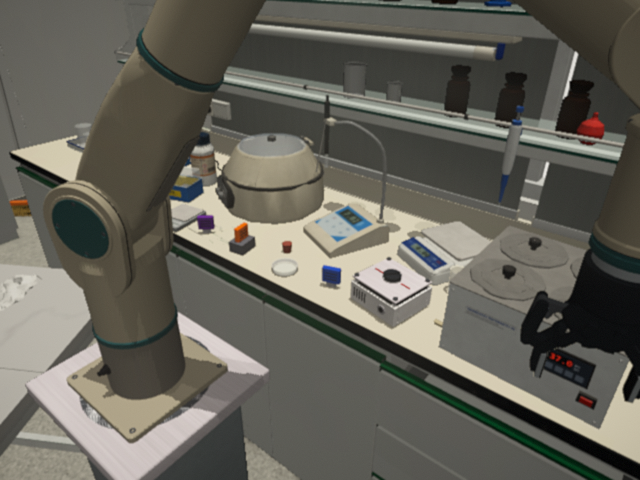

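View pics/top1.png

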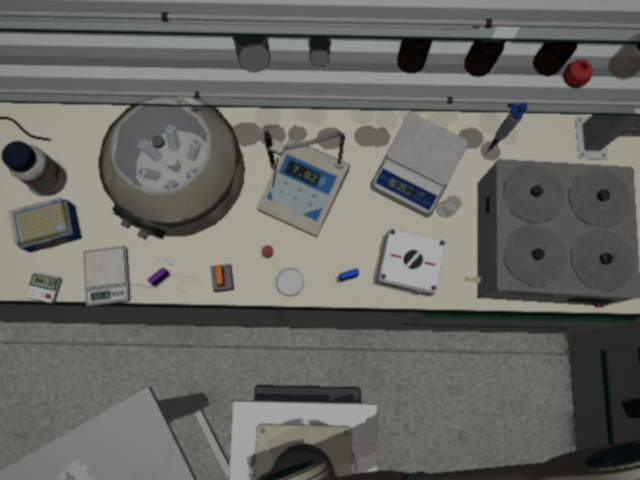

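The scene view has the orange key in its grey holder at (241,232) and the housing at (391,290). In the top view the key is at (219,275) and the fastener at (412,260), with red marks left and right of it. The blue and purple keys are decoys.

```bash
cat > m.py <<'E'
from h import *
def load(n): return dict(np.load(n+'.npz'))
def hsv(d): return cv2.cvtColor(d['color'],cv2.COLOR_RGB2HSV)
def pts(m,box):
    u0,v0,u1,v1=box; k=np.zeros_like(m); k[v0:v1,u0:u1]=m[v0:v1,u0:u1]; v,u=np.nonzero(k); return u.astype(float),v.astype(float)
def fit(d,u,v,z):
    P=np.array([ray(d,a,b,z)[:2] for a,b in zip(u,v)]); r=cv2.minAreaRect(P.astype(np.float32))
    w,V=np.linalg.eigh(np.cov(P.T)); a=np.degrees(np.arctan2(V[1,1],V[0,1]))%180
    return P.mean(0).round(1),np.round(a,1),np.round(2*np.sqrt(3*w),1),np.round(r[0],1),np.round(r[1],1),round(r[2],1)
E
python3 - <<'E'
from m import *
d=load('top'); H=hsv(d)
np.set_printoptions(suppress=True)
o=((H[...,0]>5)&(H[...,0]<18)&(H[...,1]>180)&(H[...,2]>120)).astype(np.uint8)
u,v=pts(o,(200,250,245,300)); print('key',len(u),fit(d,u,v,66))
rng=d['range_z'];T=d['T']
def z_at(u,v):
    q=rng[v,u]; return (T@[(u-d['cx'])/d['fx']*q,(v-d['cy'])/d['fy']*q,q,1])[:3].round(1)
print(z_at(219,272),z_at(395,245),z_at(412,250))
red=(((H[...,0]<6)|(H[...,0]>174))&(H[...,1]>140)&(H[...,2]>80)).astype(np.uint8)
u,v=pts(red,(380,235,442,290)); print('red',len(u),fit(d,u,v,68))
dark=(H[...,2]<75).astype(np.uint8)
n,l,s,c=cv2.connectedComponentsWithStats(((dark[240:282,394:432])).astype(np.uint8)); print(s.tolist())
u,v=pts(dark,(396,244,428,278)); print('head',len(u),fit(d,u,v,80))
w=np.zeros_like(dark); cv2.circle(w,(412,260),9,1,-1)
w=w*(H[...,2]>110).astype(np.uint8)
u,v=pts(w,(380,235,442,290)); print('slot',len(u),fit(d,u,v,71))
g=((H[...,1]<60)&(H[...,2]>50)&(H[...,2]<125)).astype(np.uint8)
u,v=pts(g,(206,260,236,294)); print('holder',len(u),fit(d,u,v,30))
s=cv2.imread('pics/top1.png')
a=cv2.resize(s[230:300,190:260],(400,400),interpolation=3);b=cv2.resize(s[225:295,377:447],(400,400),interpolation=3)
cv2.imwrite('pics/crop1.png',np.hstack([a,b]))
E
```

```text
key 85 (array([417.3, 192.3]), np.float64(9.2), array([10.4, 39.4]), array([416.9, 192.2]), array([38.7, 10.3]), 10.2)
[422.8 192.1  64.4] [ 490.3 -193.8   70.1] [ 478.6 -230.2   76. ]Traceback (most recent call last):
  File "<stdin>", line 11, in <module>
  File "m.py", line 7, in fit
    P=np.array([ray(d,a,b,z)[:2] for a,b in zip(u,v)]); r=cv2.minAreaRect(P.astype(np.float32))
                                                          ~~~~~~~~~~~~~~~^^^^^^^^^^^^^^^^^^^^^^
cv2.error: OpenCV(4.12.0) /io/opencv/modules/imgproc/src/convhull.cpp:143: error: (-215:Assertion failed) total >= 0 && (depth == CV_32F || depth == CV_32S) in function 'convexHull'
```

```bash
cat > a.py <<'E'
from m import *
np.set_printoptions(suppress=True)
d=load('top'); H=hsv(d)
red=(((H[...,0]<10)|(H[...,0]>170))&(H[...,1]>60)&(H[...,2]>80)).astype(np.uint8)
u,v=pts(red,(380,235,442,290)); print('red',len(u)); print(fit(d,u,v,68))
dark=(H[...,2]<75).astype(np.uint8)
u,v=pts(dark,(398,246,428,275)); print('head',len(u),fit(d,u,v,80))
w=np.zeros_like(dark); cv2.circle(w,(412,260),8,1,-1)
w=w*(H[...,2]>110).astype(np.uint8)
u,v=pts(w,(380,235,442,290)); print('slot',len(u),fit(d,u,v,71))
g=((H[...,1]<60)&(H[...,2]>50)&(H[...,2]<125)).astype(np.uint8)
u,v=pts(g,(206,260,236,294)); print('holder',len(u),fit(d,u,v,30))
pw=((H[...,1]<40)&(H[...,2]>150)).astype(np.uint8)
n,l,s,c=cv2.connectedComponentsWithStats(pw); k=l[240,395]
if k: 
    v,u=np.nonzero(l==k); print('panel',fit(d,u*1.,v*1.,68))
s=cv2.imread('pics/top1.png')
a=cv2.resize(s[230:300,190:260],(400,400),interpolation=0);b=cv2.resize(s[225:295,377:447],(400,400),interpolation=0)
cv2.imwrite('pics/crop1.png',np.hstack([a,b]))
E
python3 a.py
```

```text
red 28
(array([ 458.1, -237.8]), np.float64(78.2), array([  3.5, 130.6]), array([ 458.9, -233.3]), array([93.9,  3.4]), 78.4)
head 167 (array([ 457.3, -230.6]), np.float64(53.6), array([31.4, 39.9]), array([ 457.5, -230.7]), array([37. , 35.1]), 51.1)
slot 52 (array([ 457.4, -230. ]), np.float64(138.3), array([ 7. , 37.7]), array([ 457.7, -230.2]), array([ 6.7, 35.3]), 48.9)
holder 386 (array([412.5, 187.1]), np.float64(176.0), array([52.3, 64.4]), array([415., 190.]), array([61. , 47.1]), 9.0)
panel (array([527.7, 116. ]), np.float64(84.1), array([ 443.5, 1173.8]), array([581.9,   0.4]), array([ 457.7, 1445.8]), 0.0)
```

View pics/crop1.png

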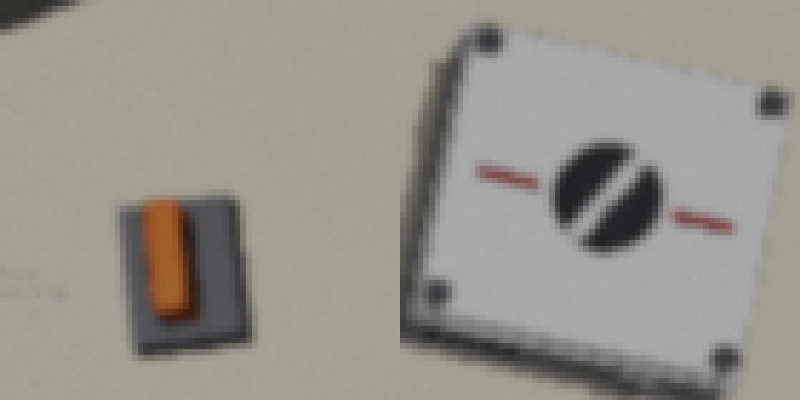

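The crop shows the key upright in its holder. The fastener slot runs about 60° counterclockwise of the red marks.

```bash
cat > p.py <<'E'
from h import *
def plan(wps):
    """wps: (x,y,z,yawdeg,rows); prints rows in tool units from the measured pose"""
    s=ctrl.read_state(); p=np.array(s['eef_pos']); y=np.degrees(s['tool_rot'][2])
    for x,yy,z,yw,n in wps:
        dy=(yw-y+180)%360-180 if abs(yw-y)>180 and False else yw-y
        d=(np.array([x,yy,z])-p)/n
        for i in range(n):
            a=np.radians(y); c,s_=np.cos(a),np.sin(a)
            print('{"dx":%.3f,"dy":%.3f,"dz":%.3f,"az":%.3f},'%((c*d[0]+s_*d[1])/300,(s_*d[0]-c*d[1])/300,-d[2]/300,-dy/n/90))
            y+=dy/n
        p=np.array([x,yy,z])
E
python3 - <<'E'
from p import *
d=dict(np.load('top.npz'));T=d['T']
for u,v in((500,285),(540,255),(490,200)):
    q=d['range_z'][v,u];print((T@[(u-d['cx'])/d['fx']*q,(v-d['cy'])/d['fy']*q,q,1])[:3].round())
plan([(400,-250,270,105,9),(416,191.5,200,189.5,10)])
E
```

```text
[ 391. -390.  168.]
[ 449. -464.  195.]
[ 582. -392.  123.]
{"dx":0.116,"dy":-0.110,"dz":-0.006,"az":-0.109},
{"dx":0.133,"dy":-0.089,"dz":-0.006,"az":-0.109},
{"dx":0.146,"dy":-0.064,"dz":-0.006,"az":-0.109},
{"dx":0.155,"dy":-0.038,"dz":-0.006,"az":-0.109},
{"dx":0.160,"dy":-0.011,"dz":-0.006,"az":-0.109},
{"dx":0.159,"dy":0.016,"dz":-0.006,"az":-0.109},
{"dx":0.154,"dy":0.043,"dz":-0.006,"az":-0.109},
{"dx":0.144,"dy":0.069,"dz":-0.006,"az":-0.109},
{"dx":0.130,"dy":0.093,"dz":-0.006,"az":-0.109},
{"dx":0.141,"dy":0.043,"dz":0.023,"az":-0.094},
{"dx":0.133,"dy":0.063,"dz":0.023,"az":-0.094},
{"dx":0.122,"dy":0.082,"dz":0.023,"az":-0.094},
{"dx":0.109,"dy":0.099,"dz":0.023,"az":-0.094},
{"dx":0.093,"dy":0.114,"dz":0.023,"az":-0.094},
{"dx":0.075,"dy":0.127,"dz":0.023,"az":-0.094},
{"dx":0.056,"dy":0.136,"dz":0.023,"az":-0.094},
{"dx":0.035,"dy":0.143,"dz":0.023,"az":-0.094},
{"dx":0.014,"dy":0.147,"dz":0.023,"az":-0.094},
{"dx":-0.008,"dy":0.147,"dz":0.023,"az":-0.094},
```

Call:
{"api": "step_arm", "payload": {
  "plan": [
    {"dx":0.116,"dy":-0.11,"dz":-0.006,"az":-0.109},
    {"dx":0.133,"dy":-0.089,"dz":-0.006,"az":-0.109},
    {"dx":0.146,"dy":-0.064,"dz":-0.006,"az":-0.109},
    {"dx":0.155,"dy":-0.038,"dz":-0.006,"az":-0.109},
    {"dx":0.16,"dy":-0.011,"dz":-0.006,"az":-0.109},
    {"dx":0.159,"dy":0.016,"dz":-0.006,"az":-0.109},
    {"dx":0.154,"dy":0.043,"dz":-0.006,"az":-0.109},
    {"dx":0.144,"dy":0.069,"dz":-0.006,"az":-0.109},
    {"dx":0.13,"dy":0.093,"dz":-0.006,"az":-0.109},
    {"dx":0.141,"dy":0.043,"dz":0.023,"az":-0.094,"gripper":0.6},
    {"dx":0.133,"dy":0.063,"dz":0.023,"az":-0.094,"gripper":0.6},
    {"dx":0.122,"dy":0.082,"dz":0.023,"az":-0.094,"gripper":0.6},
    {"dx":0.109,"dy":0.099,"dz":0.023,"az":-0.094,"gripper":0.6},
    {"dx":0.093,"dy":0.114,"dz":0.023,"az":-0.094,"gripper":0.6},
    {"dx":0.075,"dy":0.127,"dz":0.023,"az":-0.094,"gripper":0.6},
    {"dx":0.056,"dy":0.136,"dz":0.023,"az":-0.094,"gripper":0.6},
    {"dx":0.035,"dy":0.143,"dz":0.023,"az":-0.094,"gripper":0.6},
    {"dx":0.014,"dy":0.147,"dz":0.023,"az":-0.094,"gripper":0.6},
    {"dx":-0.008,"dy":0.147,"dz":0.023,"az":-0.094,"gripper":0.6},
    {"gripper":0.6}
  ]
}}

```text
invalid input
```

Call:
{"api": "step_arm", "payload": {
  "plan": [
    {"dx":0.116,"dy":-0.11,"dz":-0.006,"ax":0,"ay":0,"az":-0.109,"gripper":1}
  ]
}}

```text
clock: 0.22
eef_pos: [203.8, -584.3, 254.1]
tool_rot: [3.141, 0.003, 0.454]
force: [1.7, 0.5, -0.3]
width: 85.6
gripper_force: 0.0
```

Call:
{"api": "step_arm", "payload": {
  "plan": [
    {"dx":0.133,"dy":-0.089,"dz":-0.006,"ax":0,"ay":0,"az":-0.109,"gripper":1},
    {"dx":0.146,"dy":-0.064,"dz":-0.006,"ax":0,"ay":0,"az":-0.109,"gripper":1},
    {"dx":0.155,"dy":-0.038,"dz":-0.006,"ax":0,"ay":0,"az":-0.109,"gripper":1},
    {"dx":0.16,"dy":-0.011,"dz":-0.006,"ax":0,"ay":0,"az":-0.109,"gripper":1},
    {"dx":0.159,"dy":0.016,"dz":-0.006,"ax":0,"ay":0,"az":-0.109,"gripper":1},
    {"dx":0.154,"dy":0.043,"dz":-0.006,"ax":0,"ay":0,"az":-0.109,"gripper":1},
    {"dx":0.144,"dy":0.069,"dz":-0.006,"ax":0,"ay":0,"az":-0.109,"gripper":1},
    {"dx":0.13,"dy":0.093,"dz":-0.006,"ax":0,"ay":0,"az":-0.109,"gripper":1},
    {"dx":0.141,"dy":0.043,"dz":0.023,"ax":0,"ay":0,"az":-0.094,"gripper":0.6},
    {"dx":0.133,"dy":0.063,"dz":0.023,"ax":0,"ay":0,"az":-0.094,"gripper":0.6},
    {"dx":0.122,"dy":0.082,"dz":0.023,"ax":0,"ay":0,"az":-0.094,"gripper":0.6},
    {"dx":0.109,"dy":0.099,"dz":0.023,"ax":0,"ay":0,"az":-0.094,"gripper":0.6},
    {"dx":0.093,"dy":0.114,"dz":0.023,"ax":0,"ay":0,"az":-0.094,"gripper":0.6},
    {"dx":0.075,"dy":0.127,"dz":0.023,"ax":0,"ay":0,"az":-0.094,"gripper":0.6},
    {"dx":0.056,"dy":0.136,"dz":0.023,"ax":0,"ay":0,"az":-0.094,"gripper":0.6},
    {"dx":0.035,"dy":0.143,"dz":0.023,"ax":0,"ay":0,"az":-0.094,"gripper":0.6},
    {"dx":0.014,"dy":0.147,"dz":0.023,"ax":0,"ay":0,"az":-0.094,"gripper":0.6},
    {"dx":-0.008,"dy":0.147,"dz":0.023,"ax":0,"ay":0,"az":-0.094,"gripper":0.6},
    {"dx":0,"dy":0,"dz":0,"ax":0,"ay":0,"az":0,"gripper":0.6}
  ]
}}

```text
clock: 2.6
eef_pos: [418.8, 193.4, 200.3]
tool_rot: [3.138, -0.0, -2.975]
force: [0.6, -0.6, -0.4]
width: 51.1
gripper_force: 0.0
```

```bash
sed -i 's/"az":%.3f}/"ax":0,"ay":0,"az":%.3f,"gripper":G}/' p.py
python3 - <<'E'
from p import *
s=ctrl.read_state();print(s['eef_pos'].round(1),np.degrees(s['tool_rot']).round(1),s['width'],s['qpos'].round(2),s['force'])
d=grab('scene'); b=cv2.cvtColor(d['color'],cv2.COLOR_RGB2BGR)
cv2.imwrite('pics/s2.png',cv2.resize(b[140:290,160:360],(800,600),interpolation=2))
y=s['tool_rot'][2]*180/np.pi
E
```

```text
[418.8 193.4 200.3] [ 179.8   -0.  -170.4] 51.07586984770778 [ 0.05  0.55 -0.79  2.07  0.57  0.75  0.64] [ 0.55326732 -0.61283462 -0.39026855]
```

View pics/s2.png

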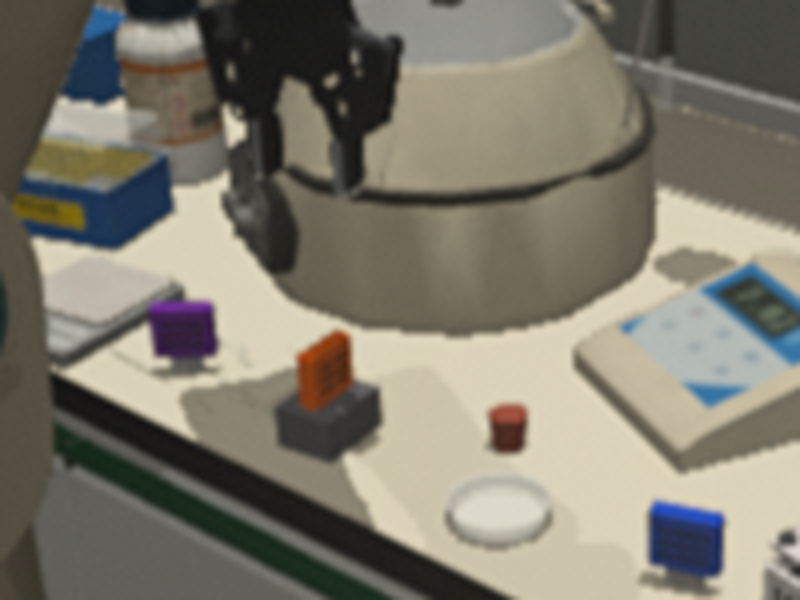

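The gripper is above the holder, and the orange key still stands upright there at about (325,370) in the crop. I'll shift slightly, go down and grip.

Call:
{"api": "step_arm", "payload": {
  "plan": [
    {"dx":0.007,"dy":-0.004,"dz":0.09,"ax":0,"ay":0,"az":0,"gripper":0.6},
    {"dx":0,"dy":0,"dz":0.12,"ax":0,"ay":0,"az":0,"gripper":0.6},
    {"dx":0,"dy":0,"dz":0.12,"ax":0,"ay":0,"az":0,"gripper":0.6},
    {"dx":0,"dy":0,"dz":0.09,"ax":0,"ay":0,"az":0,"gripper":0.6},
    {"dx":0,"dy":0,"dz":0.05,"ax":0,"ay":0,"az":0,"gripper":0.6},
    {"dx":0,"dy":0,"dz":0.015,"ax":0,"ay":0,"az":0,"gripper":0.6},
    {"dx":0,"dy":0,"dz":0,"ax":0,"ay":0,"az":0,"gripper":0.6}
  ]
}}

```text
clock: 3.52
eef_pos: [417.6, 187.4, 55.2]
tool_rot: [-3.141, 0.0, -2.982]
force: [0.1, -0.5, 0.3]
width: 51.1
gripper_force: 0.0
```

Call:
{"api": "step_arm", "payload": {
  "plan": [
    {"dx":0,"dy":0,"dz":0,"ax":0,"ay":0,"az":0,"gripper":0},
    {"dx":0,"dy":0,"dz":0,"ax":0,"ay":0,"az":0,"gripper":0},
    {"dx":0,"dy":0,"dz":0,"ax":0,"ay":0,"az":0,"gripper":0},
    {"dx":0,"dy":0,"dz":0,"ax":0,"ay":0,"az":0,"gripper":0},
    {"dx":0,"dy":0,"dz":0,"ax":0,"ay":0,"az":0,"gripper":0}
  ]
}}

```text
clock: 4.15
eef_pos: [417.4, 191.8, 56.1]
tool_rot: [3.135, 0.003, -2.979]
force: [-2.2, 5.4, 4.1]
width: 13.3
gripper_force: 58.3
```

Call:
{"api": "step_arm", "payload": {
  "plan": [
    {"dx":0,"dy":0,"dz":-0.04,"ax":0,"ay":0,"az":0,"gripper":0},
    {"dx":0,"dy":0,"dz":-0.08,"ax":0,"ay":0,"az":0,"gripper":0},
    {"dx":0,"dy":0,"dz":-0.15,"ax":0,"ay":0,"az":0,"gripper":0},
    {"dx":0,"dy":0,"dz":-0.13,"ax":0,"ay":0,"az":0,"gripper":0},
    {"dx":0,"dy":0,"dz":0,"ax":0,"ay":0,"az":0,"gripper":0}
  ]
}}

```text
clock: 4.78
eef_pos: [418.9, 188.9, 177.5]
tool_rot: [3.14, 0.006, -2.982]
force: [0.0, -0.7, -1.1]
width: 13.3
gripper_force: 59.4
```

Run:
```python
from p import *
s=ctrl.read_state();print(s['eef_pos'].round(1),np.degrees(s['tool_rot']).round(1),s['width'])
import p as P
st=dict(s); 
st['tool_rot']=np.array([0,0,s['tool_rot'][2]%(2*np.pi)])
class C: 
    read_state=staticmethod(lambda: st)
P.ctrl=C
plan([(457.5,-230,165,138.5,10)])
```

```text
[418.9 188.9 177.5] [ 179.9    0.3 -170.8] 13.34315164430081
{"dx":0.010,"dy":-0.140,"dz":0.004,"ax":0,"ay":0,"az":0.056,"gripper":G},
{"dx":-0.003,"dy":-0.140,"dz":0.004,"ax":0,"ay":0,"az":0.056,"gripper":G},
{"dx":-0.015,"dy":-0.139,"dz":0.004,"ax":0,"ay":0,"az":0.056,"gripper":G},
{"dx":-0.027,"dy":-0.137,"dz":0.004,"ax":0,"ay":0,"az":0.056,"gripper":G},
{"dx":-0.040,"dy":-0.135,"dz":0.004,"ax":0,"ay":0,"az":0.056,"gripper":G},
{"dx":-0.051,"dy":-0.131,"dz":0.004,"ax":0,"ay":0,"az":0.056,"gripper":G},
{"dx":-0.063,"dy":-0.125,"dz":0.004,"ax":0,"ay":0,"az":0.056,"gripper":G},
{"dx":-0.073,"dy":-0.119,"dz":0.004,"ax":0,"ay":0,"az":0.056,"gripper":G},
{"dx":-0.084,"dy":-0.113,"dz":0.004,"ax":0,"ay":0,"az":0.056,"gripper":G},
{"dx":-0.093,"dy":-0.105,"dz":0.004,"ax":0,"ay":0,"az":0.056,"gripper":G},
```

Call:
{"api": "step_arm", "payload": {
  "plan": [
    {"dx":0.01,"dy":-0.14,"dz":0.004,"ax":0,"ay":0,"az":0.056,"gripper":0},
    {"dx":-0.003,"dy":-0.14,"dz":0.004,"ax":0,"ay":0,"az":0.056,"gripper":0},
    {"dx":-0.015,"dy":-0.139,"dz":0.004,"ax":0,"ay":0,"az":0.056,"gripper":0},
    {"dx":-0.027,"dy":-0.137,"dz":0.004,"ax":0,"ay":0,"az":0.056,"gripper":0},
    {"dx":-0.04,"dy":-0.135,"dz":0.004,"ax":0,"ay":0,"az":0.056,"gripper":0},
    {"dx":-0.051,"dy":-0.131,"dz":0.004,"ax":0,"ay":0,"az":0.056,"gripper":0},
    {"dx":-0.063,"dy":-0.125,"dz":0.004,"ax":0,"ay":0,"az":0.056,"gripper":0},
    {"dx":-0.073,"dy":-0.119,"dz":0.004,"ax":0,"ay":0,"az":0.056,"gripper":0},
    {"dx":-0.084,"dy":-0.113,"dz":0.004,"ax":0,"ay":0,"az":0.056,"gripper":0},
    {"dx":-0.093,"dy":-0.105,"dz":0.004,"ax":0,"ay":0,"az":0.056,"gripper":0},
    {"dx":0,"dy":0,"dz":0,"ax":0,"ay":0,"az":0,"gripper":0}
  ]
}}

```text
clock: 6.15
eef_pos: [455.7, -234.5, 161.6]
tool_rot: [-3.139, -0.0, 2.416]
force: [-0.8, -0.0, -0.4]
width: 13.3
gripper_force: 59.4
```

Run:
```python
from p import *
s=ctrl.read_state();print(s['eef_pos'].round(1),np.degrees(s['tool_rot']).round(1),s['width'],s['qpos'].round(2))
d=grab('scene'); b=cv2.cvtColor(d['color'],cv2.COLOR_RGB2BGR)
e=grab('top'); t=cv2.cvtColor(e['color'],cv2.COLOR_RGB2BGR)
cv2.imwrite('pics/s3.png',np.hstack([cv2.resize(b[200:325,335:460],(400,400),interpolation=2),cv2.resize(t[200:300,370:470],(400,400),interpolation=2)]))
```

```text
[ 455.7 -234.5  161.6] [-179.9   -0.   138.4] 13.27921348598442 [ 0.78  0.62 -0.53  1.98  0.49  0.68  0.78]
```

View pics/s3.png

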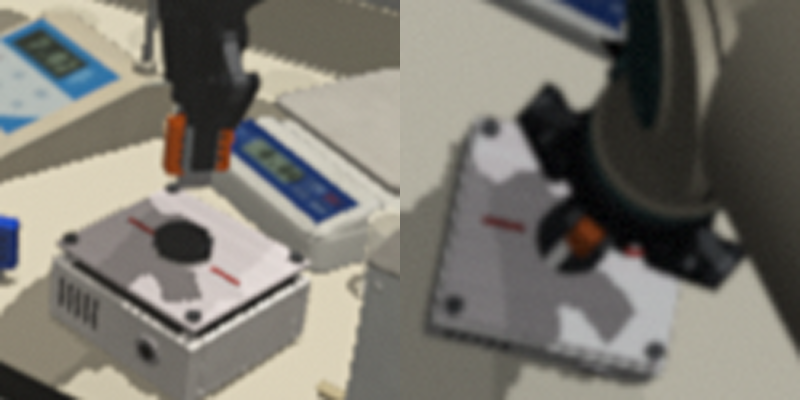

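The key is held upright above the fastener. The head is at (183,243) in the left crop, partly in shadow. I'll cross-check the head centre in both views before going down.

Run:
```python
from m import *
d=load('scene'); H=hsv(d); 
for th in(50,60,70):
    m=(H[...,2]<th).astype(np.uint8); n,l,s,c=cv2.connectedComponentsWithStats(m); k=l[277,392]; print(th,k,s[k].tolist(),c[k].round(1), ray(d,*c[k],76.5).round(1))
s=cv2.imread('pics/scene1.png'); d['color']=cv2.cvtColor(s,cv2.COLOR_BGR2RGB);H=hsv(d)
m=(H[...,2]<70).astype(np.uint8); n,l,s,c=cv2.connectedComponentsWithStats(m); k=l[278,392]; print('old',k,s[k].tolist(),c[k].round(1), ray(d,*c[k],76.5).round(1))
red=(((H[...,0]<10)|(H[...,0]>170))&(H[...,1]>70)&(H[...,2]>80)).astype(np.uint8)
u,v=pts(red,(360,260,425,305)); print('red scene',len(u),fit(d,u,v,68))
```

```text
50 157 [384, 270, 16, 12, 157] [391.6 275.3] [ 456.  -232.5   76.5]
60 297 [383, 269, 18, 13, 174] [391.6 275.2] [ 456.3 -232.4   76.5]
70 113 [383, 269, 18, 13, 186] [391.4 275.2] [ 456.1 -231.9   76.5]
old 91 [384, 270, 17, 12, 165] [391.9 275.5] [ 455.7 -233.4   76.5]
red scene 24 (array([ 458.9, -232.2]), np.float64(77.9), array([  4.4, 135.8]), array([ 458.8, -231.8]), array([96.6,  4. ]), 77.8)
```

Call:
{"api": "step_arm", "payload": {
  "plan": [
    {"dx":0.003,"dy":0.012,"dz":0.04,"ax":0,"ay":0,"az":0,"gripper":0},
    {"dx":0,"dy":0,"dz":0.04,"ax":0,"ay":0,"az":0,"gripper":0},
    {"dx":0,"dy":0,"dz":0.03,"ax":0,"ay":0,"az":0,"gripper":0},
    {"dx":0,"dy":0,"dz":0,"ax":0,"ay":0,"az":0,"gripper":0},
    {"dx":0,"dy":0,"dz":0,"ax":0,"ay":0,"az":0,"gripper":0}
  ]
}}

```text
clock: 6.88
eef_pos: [458.8, -227.2, 130.1]
tool_rot: [3.142, 0.0, 2.423]
force: [0.6, -0.2, -0.9]
width: 13.6
gripper_force: 59.4
```

Run:
```python
from p import *
s=ctrl.read_state();p=s['eef_pos'];print(p.round(1),np.degrees(s['tool_rot']).round(1),'n',p[:2]@[.663,.749],'u',p[:2]@[-.749,.663],s['force'])
d=grab('scene'); b=cv2.cvtColor(d['color'],cv2.COLOR_RGB2BGR)
e=grab('top'); t=cv2.cvtColor(e['color'],cv2.COLOR_RGB2BGR)
cv2.imwrite('pics/s4.png',np.hstack([cv2.resize(b[235:305,355:425],(400,400),interpolation=2),cv2.resize(t[225:295,377:447],(400,400),interpolation=2)]))
```

```text
[ 458.8 -227.2  130.1] [180.    0.  138.8] n 134.0370741641357 u -494.26810824100045 [ 0.57518749 -0.16401144 -0.86395338]
```

View pics/s4.png

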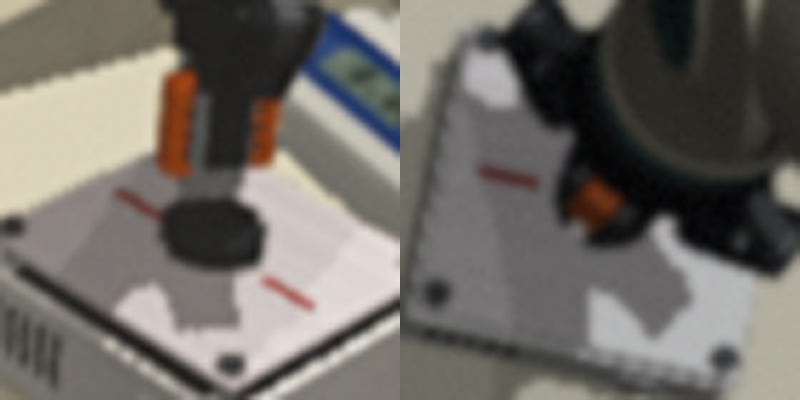

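The handle lines up roughly with the slot, whose open end is just visible at (578,232) in the right crop. The pose readings jump around, so I'll average several.

```bash
cat > avg.py <<'E'
from m import *
def avg(k=8,yaw=138.5):
    R=[];F=[]
    for i in range(k):
        ctrl.get_image('top'); s=ctrl.read_state(); R.append(np.r_[s['eef_pos'],np.degrees(s['tool_rot'][2]),s['force'],s['torque'],s['width']])
    R=np.array(R); return R.mean(0).round(2),R.std(0).round(2)
E
python3 - <<'E'
from avg import *
np.set_printoptions(suppress=True)
m,s=avg(); print(m,s); print('n',m[:2]@[.663,.749],'u',m[:2]@[-.749,.663])
# ray lines of orange in both views
for nme,box in(('top',(400,245,425,275)),('scene',(375,240,410,268))):
    d=load(nme);H=hsv(d)
    o=((H[...,0]>3)&(H[...,0]<18)&(H[...,1]>150)&(H[...,2]>60)).astype(np.uint8)
    u,v=pts(o,box); print(nme,len(u),u.mean(),v.mean(),fit(d,u,v,126))
E
```

```text
[ 458.76 -227.35  130.25  138.8     0.01    0.05   -0.67    0.01    0.
    0.01   13.33] [0.08 0.04 0.09 0.   0.55 0.44 0.42 0.03 0.02 0.03 0.16]
n 133.87273000000005 u -494.34429
top 35 411.0 259.8285714285714 (array([ 447. , -219.3]), np.float64(138.8), array([12.1, 13.3]), array([ 446.7, -219.3]), array([12.6, 13. ]), 89.0)
scene 124 390.43548387096774 256.21774193548384 (array([ 450.4, -228.3]), np.float64(26.0), array([52. , 64.6]), array([ 453.1, -232.8]), array([72.2, 40.7]), 27.8)
```

Call:
{"api": "step_arm", "payload": {
  "plan": [
    {"dx":0,"dy":-0.004,"dz":0,"ax":0,"ay":0,"az":0,"gripper":0},
    {"dx":0,"dy":0,"dz":0.012,"ax":0,"ay":0,"az":0,"gripper":0},
    {"dx":0,"dy":0,"dz":0.012,"ax":0,"ay":0,"az":0,"gripper":0},
    {"dx":0,"dy":0,"dz":0.012,"ax":0,"ay":0,"az":0,"gripper":0},
    {"dx":0,"dy":0,"dz":0.008,"ax":0,"ay":0,"az":0,"gripper":0},
    {"dx":0,"dy":0,"dz":0,"ax":0,"ay":0,"az":0,"gripper":0},
    {"dx":0,"dy":0,"dz":0,"ax":0,"ay":0,"az":0,"gripper":0}
  ]
}}

```text
clock: 8.25
eef_pos: [457.9, -228.1, 116.9]
tool_rot: [3.142, 0.0, 2.423]
force: [0.7, 1.1, 0.0]
width: 13.0
gripper_force: 59.4
```

Run:
```python
from avg import *
np.set_printoptions(suppress=True)
m,s=avg(4); print(m); print('n',m[:2]@[.663,.749],'u',m[:2]@[-.749,.663])
```

```text
[ 457.94 -228.16  116.93  138.81    0.04   -0.07   -0.77   -0.01   -0.01
   -0.01   13.1 ]
n 132.72238 u -494.26714
```

The blade went 7 mm below the head top with no contact force, so it is in the slot. Next I'll lower it to just above the slot floor and turn clockwise, allowing 0.12 rad extra for the play.

Call:
{"api": "step_arm", "payload": {
  "plan": [
    {"dx":-0.003,"dy":0,"dz":0.003,"ax":0,"ay":0,"az":0,"gripper":0},
    {"dx":0,"dy":0,"dz":0,"ax":0,"ay":0,"az":0.075,"gripper":0},
    {"dx":0,"dy":0,"dz":0,"ax":0,"ay":0,"az":0.075,"gripper":0},
    {"dx":0,"dy":0,"dz":0,"ax":0,"ay":0,"az":0.075,"gripper":0},
    {"dx":0,"dy":0,"dz":0,"ax":0,"ay":0,"az":0.075,"gripper":0},
    {"dx":0,"dy":0,"dz":0,"ax":0,"ay":0,"az":0,"gripper":0}
  ]
}}

```text
clock: 9.2
eef_pos: [459.1, -228.4, 116.0]
tool_rot: [3.141, 0.0, 1.953]
force: [1.0, 1.3, -1.2]
width: 13.2
gripper_force: 59.3
```

Run:
```python
from avg import *
np.set_printoptions(suppress=True)
m,s=avg(5); print(m)
```

```text
[ 459.06 -228.42  115.99  111.93    1.27    1.26   -1.44    0.27   -0.31
    0.02   13.33]
```

Call:
{"api": "step_arm", "payload": {
  "plan": [
    {"dx":0.001,"dy":0.002,"dz":0,"ax":0,"ay":0,"az":0,"gripper":0},
    {"dx":0,"dy":0,"dz":0,"ax":0,"ay":0,"az":0.075,"gripper":0},
    {"dx":0,"dy":0,"dz":0,"ax":0,"ay":0,"az":0.075,"gripper":0},
    {"dx":0,"dy":0,"dz":0,"ax":0,"ay":0,"az":0.075,"gripper":0},
    {"dx":0,"dy":0,"dz":0,"ax":0,"ay":0,"az":0.075,"gripper":0},
    {"dx":0,"dy":0,"dz":0,"ax":0,"ay":0,"az":0.05,"gripper":0},
    {"dx":0,"dy":0,"dz":0,"ax":0,"ay":0,"az":0,"gripper":0}
  ]
}}

```text
clock: 10.32
eef_pos: [460.5, -228.3, 116.6]
tool_rot: [3.139, 0.0, 1.403]
force: [2.2, 1.1, 3.3]
width: 13.2
gripper_force: 59.8
```

Run:
```python
from avg import *
np.set_printoptions(suppress=True)
m,s=avg(5); print(m)
```

```text
[ 460.46 -228.34  116.49   80.4     4.46    1.33    3.43    0.27   -1.05
    0.06   13.3 ]
```

Call:
{"api": "step_arm", "payload": {
  "plan": [
    {"dx":0,"dy":0.005,"dz":0,"ax":0,"ay":0,"az":0,"gripper":0},
    {"dx":0,"dy":0,"dz":0,"ax":0,"ay":0,"az":0,"gripper":0}
  ]
}}

```text
clock: 10.82
eef_pos: [460.6, -228.4, 115.9]
tool_rot: [3.141, -0.0, 1.402]
force: [4.1, 0.7, 3.1]
width: 13.4
gripper_force: 60.1
```

Run:
```python
from avg import *
np.set_printoptions(suppress=True)
m,s=avg(4); print(m)
grab('top'); d=grab('scene'); b=cv2.cvtColor(d['color'],cv2.COLOR_RGB2BGR)
e=load('top'); t=cv2.cvtColor(e['color'],cv2.COLOR_RGB2BGR)
cv2.imwrite('pics/s5.png',np.hstack([cv2.resize(b[240:300,362:422],(400,400),interpolation=2),cv2.resize(t[225:295,377:447],(400,400),interpolation=2)]))
```

```text
[ 460.6  -228.39  115.93   80.32    3.74    1.67    3.94    0.42   -0.95
    0.05   13.26]
```

View pics/s5.png

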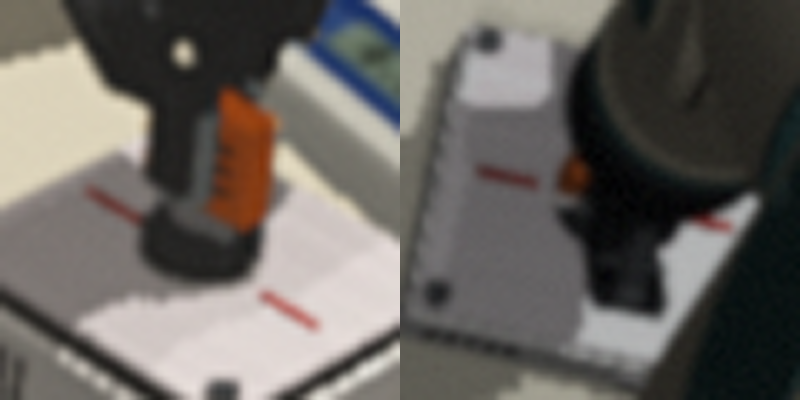

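The key is seated in the head, and its handle is nearly along the red marks. The yaw is 80.3°, so I still have to take up the play. There is a 4 N sideways load, so I'll shift toward +x while finishing the turn.

Call:
{"api": "step_arm", "payload": {
  "plan": [
    {"dx":0,"dy":0.005,"dz":-0.003,"ax":0,"ay":0,"az":0.05,"gripper":0},
    {"dx":0,"dy":0,"dz":0,"ax":0,"ay":0,"az":0.05,"gripper":0},
    {"dx":0,"dy":0,"dz":0,"ax":0,"ay":0,"az":0,"gripper":0}
  ]
}}

```text
clock: 11.5
eef_pos: [461.2, -228.5, 116.6]
tool_rot: [-3.14, 0.0, 1.245]
force: [3.3, 3.2, 3.4]
width: 13.4
gripper_force: 59.9
```

Run:
```python
from avg import *
np.set_printoptions(suppress=True)
m,s=avg(4); print(m)
```

```text
[ 461.18 -228.49  116.6    71.38    2.31    2.34    3.13    0.54   -0.48
    0.03   13.37]
```

Call:
{"api": "step_arm", "payload": {
  "plan": [
    {"dx":0,"dy":0,"dz":0,"ax":0,"ay":0,"az":-0.025,"gripper":0},
    {"dx":0,"dy":0,"dz":0,"ax":0,"ay":0,"az":0,"gripper":0}
  ]
}}

```text
clock: 11.95
eef_pos: [461.0, -229.0, 116.6]
tool_rot: [-3.14, 0.0, 1.284]
force: [0.4, 1.0, 2.7]
width: 13.4
gripper_force: 59.9
```

```bash
cat > f.py <<'E'
from avg import *
np.set_printoptions(suppress=True)
m,s=avg(3); a=np.radians(m[3]); print(m,'Fu',round(m[4]*np.cos(a)+m[5]*np.sin(a),2),'Fn',round(m[4]*np.sin(a)-m[5]*np.cos(a),2))
E
python3 f.py
```

```text
[ 461.07 -229.    116.61   73.53   -0.04    0.94    2.1     0.21   -0.02
   -0.     13.25] Fu 0.89 Fn -0.3
```

Call:
{"api": "step_arm", "payload": {
  "plan": [
    {"dx":0,"dy":0,"dz":0,"ax":0,"ay":0,"az":-0.025,"gripper":0},
    {"dx":0,"dy":0,"dz":0,"ax":0,"ay":0,"az":0,"gripper":0}
  ]
}}

```text
clock: 12.35
eef_pos: [461.4, -229.0, 116.6]
tool_rot: [-3.141, 0.0, 1.323]
force: [-0.8, -0.2, 0.5]
width: 13.0
gripper_force: 59.7
```

```bash
python3 f.py
```

```text
[ 461.44 -229.    116.63   75.79   -0.79    0.23    0.04   -0.07    0.14
   -0.02   13.27] Fu 0.03 Fn -0.82
```

Call:
{"api": "step_arm", "payload": {
  "plan": [
    {"dx":0,"dy":0,"dz":0,"ax":0,"ay":0,"az":-0.03,"gripper":0},
    {"dx":0,"dy":0,"dz":0,"ax":0,"ay":0,"az":0,"gripper":0}
  ]
}}

```text
clock: 12.75
eef_pos: [461.9, -228.9, 116.8]
tool_rot: [-3.142, 0.0, 1.371]
force: [-0.5, -0.5, -0.3]
width: 13.2
gripper_force: 59.7
```

```bash
python3 f.py
```

```text
[ 461.85 -228.85  116.81   78.5    -0.44   -0.71   -0.2    -0.14    0.13
   -0.01   13.3 ] Fu -0.78 Fn -0.29
```

Call:
{"api": "step_arm", "payload": {
  "plan": [
    {"dx":0,"dy":0,"dz":0,"ax":0,"ay":0,"az":-0.03,"gripper":0},
    {"dx":0,"dy":0,"dz":0,"ax":0,"ay":0,"az":0,"gripper":0}
  ]
}}

```text
clock: 13.15
eef_pos: [462.1, -228.6, 116.8]
tool_rot: [3.141, -0.0, 1.418]
force: [0.1, -0.2, 0.1]
width: 13.7
gripper_force: 59.7
```

```bash
python3 f.py
```

```text
[ 462.11 -228.68  116.84   81.21    0.09   -0.37    0.83   -0.05   -0.01
    0.     12.99] Fu -0.35 Fn 0.15
```

The key turned freely from 71.4° to 81.2°, so the fastener sits at about 76–78.5°, against 78.2° for the marks. I'll centre the key and press.

Call:
{"api": "step_arm", "payload": {
  "plan": [
    {"dx":0,"dy":0,"dz":0.006,"ax":0,"ay":0,"az":0.032,"gripper":0},
    {"dx":0,"dy":0,"dz":0.008,"ax":0,"ay":0,"az":0,"gripper":0},
    {"dx":0,"dy":0,"dz":0.008,"ax":0,"ay":0,"az":0,"gripper":0},
    {"dx":0,"dy":0,"dz":0.008,"ax":0,"ay":0,"az":0,"gripper":0},
    {"dx":0,"dy":0,"dz":0,"ax":0,"ay":0,"az":0,"gripper":0},
    {"dx":0,"dy":0,"dz":0,"ax":0,"ay":0,"az":0,"gripper":0}
  ]
}}

```text
clock: 14.05
eef_pos: [461.6, -228.7, 107.9]
tool_rot: [-3.141, 0.0, 1.367]
force: [-2.9, 0.3, 4.7]
width: 13.7
gripper_force: 60.7
```

```bash
python3 f.py
```

```text
[ 461.62 -228.66  107.84   78.32   -2.33    0.81    4.99    0.06    0.5
    0.08   13.48] Fu 0.32 Fn -2.45
```

Call:
{"api": "step_arm", "payload": {
  "plan": [
    {"dx":0,"dy":0,"dz":0.007,"ax":0,"ay":0,"az":0,"gripper":0},
    {"dx":0,"dy":0,"dz":0.007,"ax":0,"ay":0,"az":0,"gripper":0},
    {"dx":0,"dy":0,"dz":0,"ax":0,"ay":0,"az":0,"gripper":0},
    {"dx":0,"dy":0,"dz":0,"ax":0,"ay":0,"az":0,"gripper":0}
  ]
}}

```text
clock: 14.7
eef_pos: [461.6, -228.7, 103.8]
tool_rot: [-3.141, 0.0, 1.367]
force: [-2.3, 0.6, 7.4]
width: 13.4
gripper_force: 60.9
```

```bash
python3 f.py
```

```text
[ 461.63 -228.68  103.81   78.32   -2.6     0.66    6.54    0.12    0.61
    0.     13.48] Fu 0.12 Fn -2.68
```

Call:
{"api": "step_arm", "payload": {
  "plan": [
    {"dx":0,"dy":0,"dz":0.007,"ax":0,"ay":0,"az":0,"gripper":0},
    {"dx":0,"dy":0,"dz":0.007,"ax":0,"ay":0,"az":0,"gripper":0},
    {"dx":0,"dy":0,"dz":0.005,"ax":0,"ay":0,"az":0,"gripper":0},
    {"dx":0,"dy":0,"dz":0,"ax":0,"ay":0,"az":0,"gripper":0}
  ]
}}

```text
clock: 15.35
eef_pos: [461.9, -228.7, 101.9]
tool_rot: [3.141, 0.002, 1.367]
force: [-10.4, 4.2, 45.1]
width: 13.5
gripper_force: 66.8
```

```bash
python3 f.py
```

```text
[ 461.82 -228.71  101.86   78.32  -10.05    4.62   44.54    0.91    2.37
   -0.01   13.43] Fu 2.49 Fn -10.78
```

Call:
{"api": "step_arm", "payload": {
  "plan": [
    {"dx":0,"dy":-0.001,"dz":-0.006,"ax":0,"ay":0,"az":0,"gripper":0},
    {"dx":0,"dy":0,"dz":0,"ax":0,"ay":0,"az":0,"gripper":0}
  ]
}}

```text
clock: 15.75
eef_pos: [461.7, -228.7, 102.2]
tool_rot: [3.141, 0.001, 1.367]
force: [-6.7, 2.3, 29.5]
width: 13.1
gripper_force: 64.1
```

```bash
python3 f.py
python3 - <<'E'
from m import *
def panelz(d,px):
    r=[]
    for u,v in px:
        q=np.median(d['range_z'][v-1:v+2,u-1:u+2]); r.append((d['T']@[(u-d['cx'])/d['fx']*q,(v-d['cy'])/d['fy']*q,q,1])[2])
    return np.round(r,1)
px=[(395,245),(393,268),(396,280),(405,280)]
old=load('top'); print('before',panelz(old,px))
d=grab('top'); print('now',panelz(d,px))
e=grab('scene'); b=cv2.cvtColor(e['color'],cv2.COLOR_RGB2BGR); t=cv2.cvtColor(d['color'],cv2.COLOR_RGB2BGR)
cv2.imwrite('pics/s6.png',np.hstack([cv2.resize(b[240:330,345:435],(400,400),interpolation=2),cv2.resize(t[190:310,200:440],(400,200),interpolation=2).repeat(2,0)]))
E
```

```text
[ 461.7  -228.68  102.2    78.32   -6.47    2.68   29.81    0.63    1.54
    0.03   13.18] Fu 1.31 Fn -6.88
before [68.5 67.  66.5 67.8]
now [58.8 57.9 61.3 60.4]
```

View pics/s6.png

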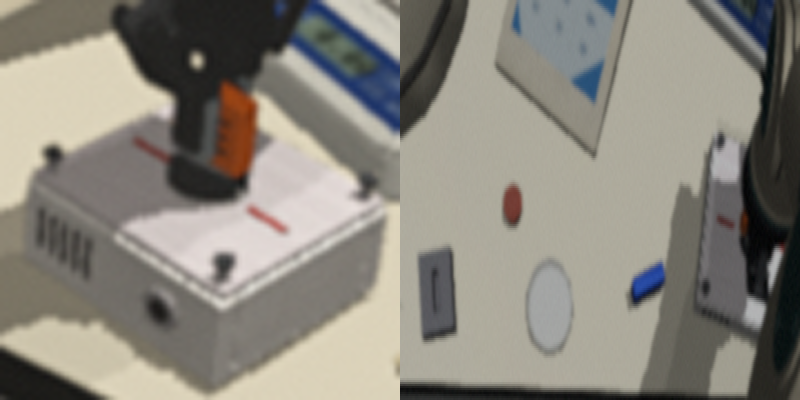

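The panel is fully home. It dropped about 8 mm and the dark gap below it has closed. The key is gripped along the marks with about 30 N of push, and the petri dish and stopper have not moved.

```bash
python3 -c "
from cell import ctrl
print(ctrl.finish_job())"
```

```text
the job is handed in; nothing more can be done
None
```

I handed the job in with the fastener within about 2° of the red marks, the panel pressed fully home at about 30 N and the key still gripped. The dish and stopper look unmoved; I didn't check the beaker in the last view, but nothing passed near it.

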